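Set the post of the paper-roll stand to its ring

TASK

Put the paper-roll stand together: take the slim steel tube, slide it foot first into the upright sleeve of the stand and push it down against the stiff stop inside until the dark ring round the tube is level with the sleeve's rim, no deeper, then let go. Leave the short wide tube standing where it is.

Things in the scene. Friction and masses are not known exactly. Their poses are not given: they have to be found in the camera images.
- post: The slim steel tube, standing upright and loose on the worktop: outside diameter 34 mm, 160 mm long, 0.12 to 0.2 kg. Origin at the centre of its foot, z along the tube towards its open top. The end with the ring nearer to it (60 mm away) is the foot; it starts foot down. Round, so its yaw does not matter.
- ring (a point): Point on the slim tube's axis at the middle of the dark marking ring (5 mm wide, flush), 60 mm above the tube's foot and 100 mm below its top; z up along the tube.
- holder: The paper-roll stand, fixed to the worktop: round steel base 120 mm across, 12 mm thick, with an upright sleeve in its middle, 56 mm across outside (68 mm at its flared rim), rim 110 mm above the worktop. Bore 40 mm across, widening to 52 mm over the top 14 mm. Origin at the centre of the base's underside, z up.
- mouth (a point): Centre of the sleeve's bore at the level of its rim, 110 mm above the worktop; z up along the bore.
- wide_tube: The wrong tube, to be left alone: steel, short and wide, 54 mm across and 120 mm tall, without a ring, standing loose on the worktop. Origin at the centre of its foot, z up.
- stop (a joint): Stop disc in the bore, m it has been pushed down (0 to 0.07; starts at 0 to 0.012). At 0 its top is 25 mm below the rim. Moves down under a push of about 7 N and stays where it is left, carrying the tube; it neither springs back nor can be pulled up. So a tube merely dropped in stands too high, and one pushed too deep cannot be put right.

How it is judged (in metres and radians):
At the end, for the whole second after the job is handed in: The slim tube stands foot down in the sleeve, within 10 degrees of upright, its ring within 10 mm above or below the level of the sleeve's rim and within 12 mm of the bore's axis, at rest (z of ring in the frame of mouth between -0.01 and 0.01 m and horizontal distance between ring and mouth below 0.012 m and z of post in the frame of mouth below -0.045 m and angle between post's own z axis and vertical below 0.18 rad and linear speed of post below 0.02 m/s); the robot touches nothing.
It fails at once if the short wide tube is moved by more than 30 mm or tipped by more than 30 degrees (distance of wide_tube from where it was at the start of the episode above 0.03 m or angle between wide_tube's own z axis and vertical above 0.52 rad).
It also fails if it takes over 45 s, if anything falls off the work surface, if the arm or the gripper's body presses on something with over 40 N, if the wrist force passes 120 N, or if a joint passes its speed limit or range.

ROBOT

A 6-joint arm with a two-finger parallel gripper is mounted at the origin on a cart in front of the work surface, level with it; the furniture and walls round the work are solid. World frame = base frame: x ahead of the robot, y to its left, z up, the work surface at z = 0. Lengths are in mm, angles in rad, forces in N, time in s.
With the tool pointing down it reaches from about 275 to 825 mm from the base axis. Payload 4.9 kg.
Tool frame: the origin (TCP) lies midway between the tips of the shut fingers; the grasp point (between the pads) lies 19 mm behind it (env.grip_depth is the distance from the TCP to the grasp point, in mm); z points along the fingers, y is the line along which they close (so a half turn about z gives the same grasp; the last joint's range is limited). The gripper opens to 85 mm and grips with 20 to 120 N. Pads are 22 mm wide; open, the fingers measure 114 mm over their backs; the gripper's body (76 mm by 85 mm) begins 54 mm behind the grasp point. The pads swing forward as they close: fully open they stand 13 mm farther back than shut.
Start: joints at [1.166, 0.326, -0.193, 1.052, 0, 1.437], TCP at [147.12, 529.976, 231.281] pointing down, gripper open.
Joint ranges: [-2.65, 2.65], [-0.97, 1.79], [-1.3, 1.35], [-1.93, 2.1], [-1.47, 1.37], [-3.14, 3.14]. Speed limits (rad/s): [2.57, 2.57, 3.14, 3.14, 3.14, 3.14].

INTERFACE

Orientations are given as a unit quaternion [w, x, y, z].
In Python, from plant import env gives the robot as it stands. The module is installed in compiled form; this text tells all that it offers.
- The arm moves only by the tool drive_tool, never from a script. Its argument "plan" is a list of rows, each a list of 3 entries, a list of its own where there are three numbers: the finger opening in m, from 0 to 0.0854, then the shift along the tool's x, y, z in m, then the turn about the tool's z in degrees. In form: [[jaw, [tx, ty, tz], twist], ...]. A call has exactly 5 rows; each row shifts and turns the commanded pose from where the row before left it, along the tool's axes as they then stand; what a row does not reach is not made up. A row lasts 1/12 s, in which the tool goes at most 41.7 mm and 7.16 degrees, less where a joint would pass 70% of its speed; a pose out of reach is approached as far as the arm can. A call with a gripper value outside its range is refused whole. The fingers move at their own pace and stop on an object; "newtons" is the grip in N (left out, the last holds). Time passes only in rows, so rows that do not move let the fingers close, or fill a call up. It gives the time, the measured TCP pose, the force, the opening and the grip force at its end, in the units of the state.
- env.sense(): the state, without advancing time (a new reading comes with each control period).
- env.snapshot(name): name is "side" or "top"; returns the picture (480x640x3 uint8, red, green, blue); there is no depth.
- env.camera_model(name): a dict with "fx", "fy", "cx", "cy" (pixels), "xyz" and "orientation" of the camera in the world. Camera axes: x right, y down, z forward; pixel columns grow to the right and rows downward; lengths in mm; the calibration is good to about 2 mm. A picture is of the moment at which its call begins. camera_model takes no time and is no camera call.
- env.sign_off(): hands the job in; it is judged then, once.
The state is a dict: "time": time; "joints": joint angles; "dq": joint speeds; "joint_efforts": joint torques, N m; "ee_pos": TCP position; "orientation": TCP orientation; "contact_force": force on the tool from outside, world axes, zero at the start; "wrist_torque": the same for the moment, N m; "finger_gap": finger opening in mm; "grasp_force": force on a finger pad.
Only numpy, scipy, OpenCV 4.12 (cv2) and the standard library are available. Lean on these libraries where they do the work, as an engineer would, in place of code of your own. Each camera call takes 0.05 s, during which the arm holds its last target. There are 200 camera calls.

## Working session

There is one attempt and no reset: what is moved stays moved. The work goes in short steps, Python scripts to look and compute and a tool call to move; the robot and the scene stay as the last step left them, time stands still between calls to the robot, and variables do not carry over. Pictures are saved under pics/ and viewed, at most 10 in all, crops included, and the job is handed in when it is done.

Besides the shell and the picture viewer there is one more tool, called as name(argument=value, ...) on one line, values as JSON. drive_tool: Moves the arm, as the interface text tells. Its arguments: {"type":"object","properties":{"plan":{"type":"array","items":{"type":"array"}},"newtons":{"type":"number"}},"required":["plan"]}

```bash
mkdir -p pics; python3 - <<'E'
from plant import env
import cv2
for n in("side","top"):
    cv2.imwrite(f"pics/{n}0.png",env.snapshot(n)[:,:,::-1]); print(env.camera_model(n))
s=env.sense();print(s)
E
```

```text
{'fx': 511.8371774003539, 'fy': 511.8371774003539, 'cx': 309.6283074891577, 'cy': 244.37811777415646, 'xyz': array([526.27967268, 684.31628465, 681.39297086]), 'orientation': array([-0.01749868,  0.02850109,  0.91056472, -0.41201138])}
{'fx': 441.89472130308025, 'fy': 441.89472130308025, 'cx': 317.5564573843224, 'cy': 241.58667543341744, 'xyz': array([303.59868605,   4.16284407, 943.73705023]), 'orientation': array([ 0.07189377, -0.69402477,  0.71399543, -0.05806404])}
{'time': 0.1, 'joints': array([ 1.16578500e+00,  3.26857115e-01, -1.93437462e-01,  1.05201962e+00,
        4.02732388e-05,  1.43659226e+00]), 'dq': array([-0.00054849, -0.0026931 ,  0.00330561,  0.00178919, -0.00040637,
       -0.00168599]), 'joint_efforts': array([ 1.11782163e-03, -4.44237220e+01,  2.63039696e+01,  7.85304263e-03,
       -1.02784711e-04,  7.78580954e-06]), 'ee_pos': array([146.91027855, 529.49673505, 230.60465576]), 'orientation': array([-2.21553998e-04,  1.34990235e-01,  9.90846638e-01, -7.26155183e-04]), 'contact_force': array([ 0.02210807, -0.21053534,  0.89104514]), 'wrist_torque': array([-0.03465051,  0.02693978,  0.05340125]), 'grasp_force': 0.0, 'finger_gap': 85.25263362772719}
```

View pics/side0.png

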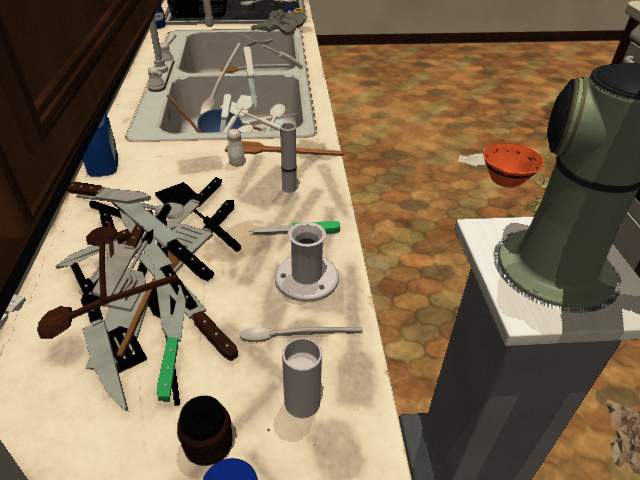

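View pics/top0.png

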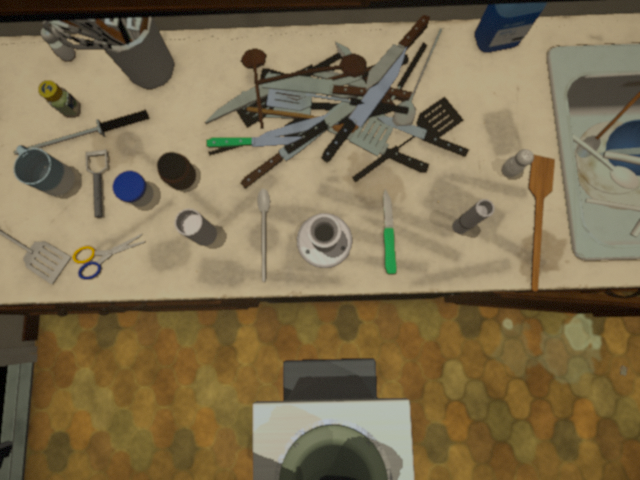

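The side view shows the post (top about 288,127, foot 290,188), the holder (rim 307,234) and the wide tube (302,350). In the top view the post's top is at about (484,209), the holder's rim at (325,232) and the wide tube's top at (190,222). I'll zoom in for accuracy.

```bash
python3 - <<'E'
import cv2,numpy as np
s=cv2.imread("pics/side0.png");t=cv2.imread("pics/top0.png")
c=lambda i,x,y:cv2.resize(i[y:y+72,x:x+96],(400,300),interpolation=cv2.INTER_CUBIC)
cv2.imwrite("pics/crop.png",np.vstack([np.hstack([c(s,240,121),c(s,259,222)]),np.hstack([c(t,425,185),c(t,277,205)])]))
E
```

```text
(no output)
```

View pics/crop.png

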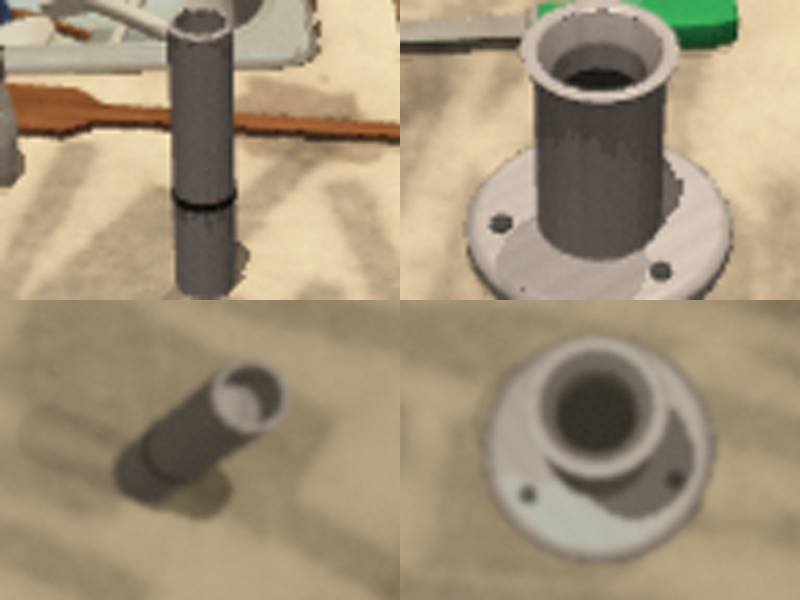

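The crop (4.17× scale) gives these full-image pixels:
- **Post top:** side (288.0,126.8), top (484.8,208.0).
- **Post foot:** top (460,226).
- **Holder rim:** side (307,235), top (325.7,230.7).

```bash
cat >h.py <<'E'
from plant import env
import numpy as np
from scipy.spatial.transform import Rotation as R
def ray(n,u,v):
    c=env.camera_model(n);q=c["orientation"]
    d=R.from_quat(np.r_[q[1:],q[0]]).apply([(u-c["cx"])/c["fx"],(v-c["cy"])/c["fy"],1]);return c["xyz"],d
def at(n,u,v,z):
    o,d=ray(n,u,v);return (o+d*(z-o[2])/d[2])[:2]
def proj(n,p):
    c=env.camera_model(n);q=c["orientation"]
    x=R.from_quat(np.r_[q[1:],q[0]]).inv().apply(p-c["xyz"]);return [c["fx"]*x[0]/x[2]+c["cx"],c["fy"]*x[1]/x[2]+c["cy"]]
E
python3 - <<'E'
from h import *
np.set_printoptions(precision=1,suppress=True)
print("post",at("side",288,126.8,160),at("top",484.8,208,160),at("top",460,226,0))
print("rim",at("side",307,235,110),at("top",325.7,230.7,110))
print("wide",at("side",302,350,120),at("top",190,222,120))
s=env.sense();q=s["orientation"];print(R.from_quat(np.r_[q[1:],q[0]]).as_matrix())
E
```

```text
post [ 503.  -281.7] [ 502.5 -287.4] [ 504.6 -289.8]
rim [481.3  10.7] [479.9   2.2]
wide [503.7 261.2] [503.  262.8]
[[-1.   0.3 -0. ]
 [ 0.3  1.  -0. ]
 [ 0.  -0.  -1. ]]
```

drive_tool(plan=[[0.085, [-0.0225, -0.0277, 0], 0], [0.085, [-0.0225, -0.0277, 0], 0], [0.085, [-0.0225, -0.0277, 0], 0], [0.085, [-0.0225, -0.0277, 0], 0], [0.085, [-0.0225, -0.0277, 0], 0]], newtons=60)

```text
time: 0.52
ee_pos: [218.5, 364.7, 230.9]
orientation: [-0.0, 0.135, 0.991, -0.0]
contact_force: [1.1, 0.6, -0.1]
finger_gap: 85.1
grasp_force: 0.0
```

drive_tool(plan=[[0.085, [-0.0225, -0.0277, 0], 0], [0.085, [-0.0225, -0.0277, 0], 0], [0.085, [-0.0225, -0.0277, 0], 0], [0.085, [-0.0225, -0.0277, 0], 0], [0.085, [-0.0225, -0.0277, 0], 0]])

```text
time: 0.93
ee_pos: [289.8, 201.3, 231.2]
orientation: [0.0, 0.135, 0.991, -0.0]
contact_force: [1.7, 0.5, -0.0]
finger_gap: 85.1
grasp_force: 0.0
```

drive_tool(plan=[[0.085, [-0.0225, -0.0277, 0], 0], [0.085, [-0.0225, -0.0277, 0], 0], [0.085, [-0.0225, -0.0277, 0], 0], [0.085, [-0.0225, -0.0277, 0], 0], [0.085, [-0.0225, -0.0277, 0], 0]])

```text
time: 1.35
ee_pos: [361.2, 37.6, 231.3]
orientation: [0.0, 0.135, 0.991, 0.0]
contact_force: [0.5, 0.5, -0.9]
finger_gap: 85.0
grasp_force: 0.0
```

drive_tool(plan=[[0.085, [-0.0225, -0.0277, 0], 0], [0.085, [-0.0225, -0.0277, 0], 0], [0.085, [-0.0225, -0.0277, 0], 0], [0.085, [-0.0225, -0.0277, 0], 0], [0.085, [-0.0225, -0.0277, 0], 0]])

```text
time: 1.77
ee_pos: [432.6, -126.0, 231.0]
orientation: [-0.0, 0.135, 0.991, 0.0]
contact_force: [1.2, 0.5, 0.6]
finger_gap: 85.0
grasp_force: 0.0
```

drive_tool(plan=[[0.085, [-0.0225, -0.0277, 0], 0], [0.085, [-0.0225, -0.0277, 0], 0], [0.085, [-0.0225, -0.0277, 0], 0], [0.085, [-0.0225, -0.0277, 0], 0], [0.085, [0, 0, 0], 0]])

```text
time: 2.18
ee_pos: [491.6, -260.8, 230.3]
orientation: [0.001, 0.137, 0.991, -0.001]
contact_force: [0.8, -0.7, 0.8]
finger_gap: 84.7
grasp_force: 0.0
```

drive_tool(plan=[[0.085, [-0.018, -0.0215, 0], 0], [0.085, [0, 0, 0], 0], [0.085, [0, 0, 0.02], 0], [0.085, [0, 0, 0.02], 0], [0.085, [0, 0, 0], 0]])

```text
time: 2.6
ee_pos: [498.8, -278.6, 187.4]
orientation: [-0.003, 0.135, 0.991, 0.002]
contact_force: [-0.5, 1.0, -1.3]
finger_gap: 85.1
grasp_force: 0.0
```

```bash
python3 - <<'E'
from h import *
import cv2
a=env.snapshot("side")[100:220,210:370,::-1];b=env.snapshot("top")[140:260,400:560,::-1]
cv2.imwrite("pics/near.png",np.hstack([cv2.resize(i,(400,300),interpolation=2) for i in(a,b)]))
print(env.sense()["ee_pos"])
E
```

```text
[ 500.41244005 -279.62580004  190.80766383]
```

View pics/near.png

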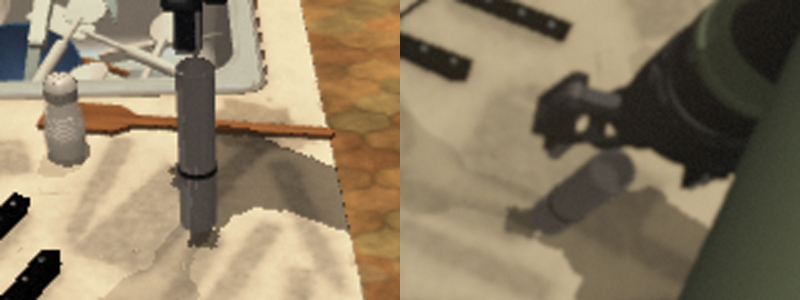

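The gripper sits over the post; in the side view it is roughly aligned, with the post top at about (288,126). It needs a small correction, then I'll descend.

drive_tool(plan=[[0.085, [-0.0045, -0.0065, 0], 0], [0.085, [0, 0, 0.02], 0], [0.085, [0, 0, 0.02], 0], [0.085, [0, 0, 0.02], 0], [0.085, [0, 0, 0.013], 0]])

```text
time: 3.12
ee_pos: [504.2, -288.6, 118.1]
orientation: [0.0, 0.135, 0.991, -0.0]
contact_force: [-2.0, -0.1, 0.1]
finger_gap: 85.1
grasp_force: 0.0
```

drive_tool(plan=[[0.03, [0, 0, 0], 0], [0.03, [0, 0, 0], 0], [0.02, [0, 0, 0], 0], [0.02, [0, 0, 0], 0], [0.02, [0, 0, 0], 0]], newtons=60)

```text
time: 3.53
ee_pos: [504.9, -289.1, 120.2]
orientation: [0.001, 0.135, 0.991, -0.001]
contact_force: [-0.2, -0.4, 4.4]
finger_gap: 32.9
grasp_force: 59.1
```

drive_tool(plan=[[0.02, [0, 0, 0], 0], [0.02, [0, 0, 0], 0], [0.02, [0, 0, 0], 0], [0.02, [0, 0, 0], 0], [0.02, [0, 0, 0], 0]])

```text
time: 3.95
ee_pos: [504.9, -289.1, 120.1]
orientation: [0.001, 0.135, 0.991, -0.001]
contact_force: [-0.6, -1.1, 6.2]
finger_gap: 33.3
grasp_force: 59.2
```

drive_tool(plan=[[0.02, [0, 0, -0.015], 0], [0.02, [0, 0, -0.03], 0], [0.02, [0, 0, -0.035], 0], [0.02, [0, 0, -0.035], 0], [0.02, [0, 0, -0.03], 0]])

```text
time: 4.37
ee_pos: [503.8, -287.9, 265.8]
orientation: [0.0, 0.135, 0.991, -0.0]
contact_force: [0.8, -0.4, -1.8]
finger_gap: 32.8
grasp_force: 59.7
```

drive_tool(plan=[[0.02, [0.01, 0.026, 0], 0], [0.02, [0.01, 0.026, 0], 0], [0.02, [0.01, 0.026, 0], 0], [0.02, [0.01, 0.026, 0], 0], [0.02, [0.01, 0.026, 0], 0]])

```text
time: 4.78
ee_pos: [489.8, -148.1, 263.5]
orientation: [0.0, 0.135, 0.991, 0.0]
contact_force: [0.6, 0.5, -2.6]
finger_gap: 32.9
grasp_force: 59.9
```

drive_tool(plan=[[0.02, [0.01, 0.026, 0], 0], [0.02, [0.01, 0.026, 0], 0], [0.02, [0.01, 0.026, 0], 0], [0.02, [0.01, 0.026, 0], 0], [0.02, [0.002, 0.0147, 0], 0]])

```text
time: 5.2
ee_pos: [480.2, -21.0, 263.5]
orientation: [-0.0, 0.134, 0.991, 0.001]
contact_force: [0.7, 0.6, -2.4]
finger_gap: 32.6
grasp_force: 60.0
```

drive_tool(plan=[[0.02, [0.006, 0.0133, 0], 0], [0.02, [0.004, 0.012, 0], 0], [0.02, [0, 0, 0], 0], [0.02, [0, 0, 0], 0], [0.02, [0, 0, 0], 0]])

```text
time: 5.62
ee_pos: [478.8, 2.9, 263.4]
orientation: [0.0, 0.135, 0.991, -0.0]
contact_force: [0.1, 1.0, -1.6]
finger_gap: 33.0
grasp_force: 60.0
```

```bash
python3 - <<'E'
from h import *
import cv2
a=env.snapshot("side")[140:320,220:400,::-1];b=env.snapshot("top")[150:300,250:400,::-1]
cv2.imwrite("pics/over.png",np.hstack([cv2.resize(i,(400,400),interpolation=2) for i in(a,b)]))
s=env.sense();p=s["ee_pos"];print(p,s["finger_gap"],s["contact_force"])
q=s["orientation"];print(R.from_quat(np.r_[q[1:],q[0]]).apply([0,0,1]))
m=np.array([480,3,110.])
print("foot expected",proj("side",p-[0,0,120]),proj("top",p-[0,0,120]),"mouth",proj("side",m),proj("top",m))
E
```

```text
[478.86470981   2.59295861 263.28818423] 32.77476311271976 [ 0.01418698  0.45359769 -1.4622084 ]
[ 9.43784098e-06 -2.35155247e-04 -9.99999972e-01]
foot expected [np.float64(308.2047463968875), np.float64(216.88548013897793)] [np.float64(325.445912547341), np.float64(227.5369468215894)] mouth [np.float64(307.44303727890167), np.float64(232.1122447479943)] [np.float64(325.29542234840284), np.float64(230.66289278887194)]
```

View pics/over.png

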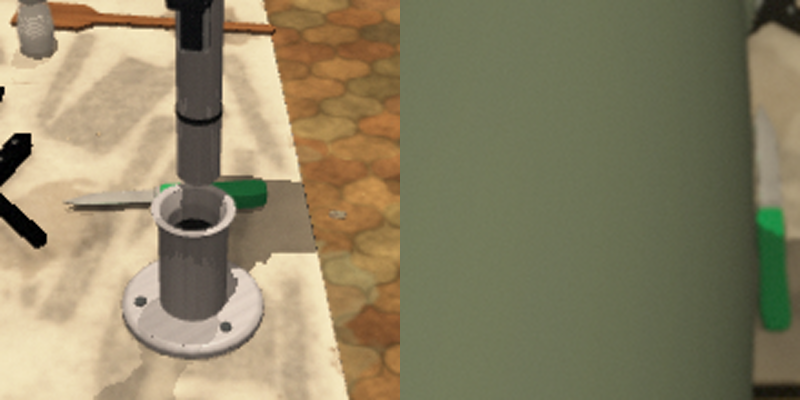

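The foot is at about side px (309.6,217.5) and the rim at (307.3,235), so the side view suggests the mouth lies a few mm further in +y and +x. I'll check by overlaying the projected model.

```bash
python3 - <<'E'
from h import *
import cv2
t=np.linspace(0,2*np.pi,60)
def ov(n,x0,y0,hyps,w=80,h=60,k=5):
    im=cv2.resize(cv2.imread(f"pics/{n}0.png")[y0:y0+h,x0:x0+w],None,fx=k,fy=k,interpolation=2)
    for (x,y,z,r,c) in hyps:
        P=np.array([proj(n,np.array([x+r*np.cos(a),y+r*np.sin(a),z])) for a in t])
        P=((P-[x0,y0]+.5)*k*16).astype(int)
        cv2.polylines(im,[P.reshape(-1,1,2)],True,c,1,cv2.LINE_AA,4)
    return im
G=(0,255,0);M=(255,0,255)
hh=lambda x,y,c:[(x,y,110,34,c),(x,y,12,60,c)]
A=hh(480,3,G)+hh(481,9,M)
B=[(504,-288,160,17,G),(504,-288,0,17,G),(504,-282,160,17,M),(504,-282,0,17,M)]
cv2.imwrite("pics/ov.png",np.vstack([np.hstack([ov("side",267,220,A,80,80,5)[::1,:400],ov("top",285,195,A,80,80,5)]),np.hstack([ov("side",250,120,B,80,80,5)[:,:],ov("top",435,190,B,80,80,5)])])[:, :])
im=cv2.imread("pics/ov.png");cv2.imwrite("pics/ov.png",cv2.resize(im,(600,600),interpolation=cv2.INTER_AREA))
E
```

```text
(no output)
```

View pics/ov.png

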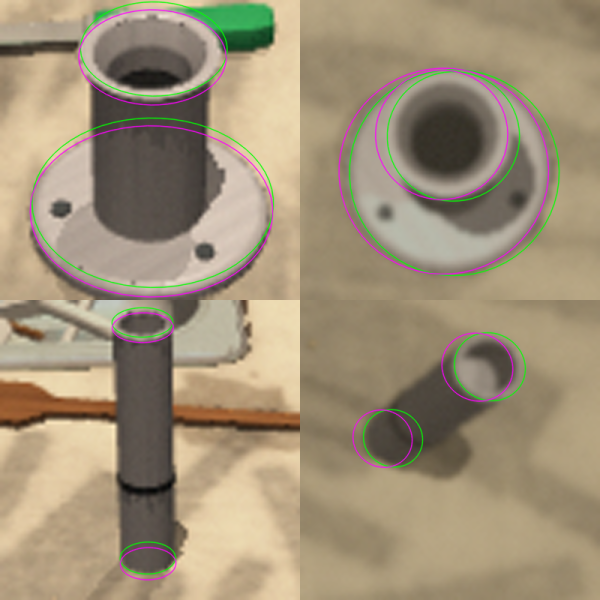

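Both views put the mouth at about (481, 6.5). I'll correct by about (+3,+4) and descend stepwise, watching the forces.

drive_tool(plan=[[0.02, [-0.0018, 0.0047, 0], 0], [0.02, [0, 0, 0.015], 0], [0.02, [0, 0, 0.015], 0], [0.02, [0, 0, 0.01], 0], [0.02, [0, 0, 0], 0]])

```text
time: 6.13
ee_pos: [480.5, 7.3, 221.2]
orientation: [-0.002, 0.135, 0.991, 0.0]
contact_force: [-0.7, 0.5, -2.0]
finger_gap: 32.5
grasp_force: 60.0
```

drive_tool(plan=[[0.02, [0, 0, 0.003], 0], [0.02, [0, 0, 0.003], 0], [0.02, [0, 0, 0.003], 0], [0.02, [0, 0, 0], 0], [0.02, [0, 0, 0], 0]])

```text
time: 6.55
ee_pos: [482.0, 7.2, 214.5]
orientation: [0.0, 0.135, 0.991, -0.0]
contact_force: [0.2, -0.9, -1.5]
finger_gap: 32.5
grasp_force: 60.0
```

drive_tool(plan=[[0.02, [0, 0, 0.003], 0], [0.02, [0, 0, 0.003], 0], [0.02, [0, 0, 0.002], 0], [0.02, [0, 0, 0], 0], [0.02, [0, 0, 0], 0]])

```text
time: 6.97
ee_pos: [481.8, 7.2, 206.1]
orientation: [-0.0, 0.135, 0.991, -0.0]
contact_force: [0.0, -0.8, -1.8]
finger_gap: 32.7
grasp_force: 60.0
```

```bash
python3 - <<'E'
from h import *
import cv2
a=env.snapshot("side")[160:300,240:380,::-1]
cv2.imwrite("pics/in.png",cv2.resize(a,(560,560),interpolation=2))
s=env.sense();p=s["ee_pos"];print(p,s["contact_force"],s["wrist_torque"])
E
```

```text
[481.81793042   7.21230222 206.21467152] [-0.06070534 -1.18246048 -2.04997738] [-0.21834636 -0.14675297  0.02322853]
```

View pics/in.png

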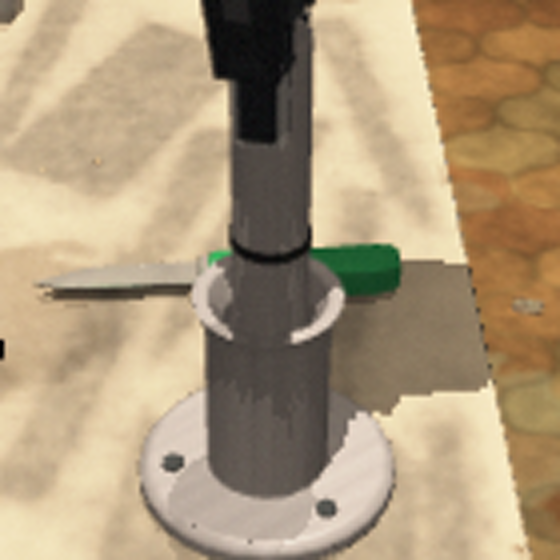

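The tube is centred in the mouth, with its axis at about x=269 against the rim at 268. Pushing on.

drive_tool(plan=[[0.02, [0, 0, 0.003], 0], [0.02, [0, 0, 0.003], 0], [0.02, [0, 0, 0.003], 0], [0.02, [0, 0, 0.003], 0], [0.02, [0, 0, 0.002], 0]])

```text
time: 7.43
ee_pos: [482.4, 7.1, 193.0]
orientation: [0.001, 0.135, 0.991, -0.0]
contact_force: [-0.7, -0.6, 7.4]
finger_gap: 32.7
grasp_force: 60.5
```

drive_tool(plan=[[0.02, [0, 0, 0.003], 0], [0.02, [0, 0, 0.003], 0], [0.02, [0, 0, 0.003], 0], [0.02, [0, 0, 0.002], 0], [0.02, [0, 0, 0], 0]])

```text
time: 7.85
ee_pos: [482.3, 7.1, 181.8]
orientation: [0.001, 0.135, 0.991, -0.0]
contact_force: [0.4, -1.5, 2.8]
finger_gap: 32.6
grasp_force: 60.6
```

drive_tool(plan=[[0.02, [0, 0, 0.003], 0], [0.02, [0, 0, 0.003], 0], [0.02, [0, 0, 0.002], 0], [0.02, [0, 0, 0], 0], [0.02, [0, 0, 0], 0]])

```text
time: 8.27
ee_pos: [482.3, 7.1, 173.7]
orientation: [0.001, 0.135, 0.991, -0.0]
contact_force: [-1.5, -0.4, 4.2]
finger_gap: 32.4
grasp_force: 60.6
```

```bash
python3 - <<'E'
from h import *
import cv2
a=env.snapshot("side")[180:280,250:370,::-1]
cv2.imwrite("pics/in2.png",cv2.resize(a,(720,600),interpolation=2))
s=env.sense();p=s["ee_pos"];print(p,s["contact_force"])
for y in(7,):
  for z in(100,105,110,115,120):
    u,v=proj("side",np.array([482,y+17,z]));print(z,(u-250)*6,(v-180)*6)
print([ (np.array(proj("side",np.array([482,7+d,110])))-[250,180])*6 for d in(-34,34)])
E
```

```text
[482.35165557   7.09468102 173.75667416] [-0.41697883 -1.89583273  5.52150452]
100 342.12708473764064 386.59190025295896
105 342.214929200593 373.44735694657396
110 342.3034366754815 360.20360432388446
115 342.39261469693076 346.85951494679716
120 342.4824709141658 333.4139442289627
[array([331.5675031 , 248.20798018]), array([346.09372984, 399.74336538])]
```

View pics/in2.png

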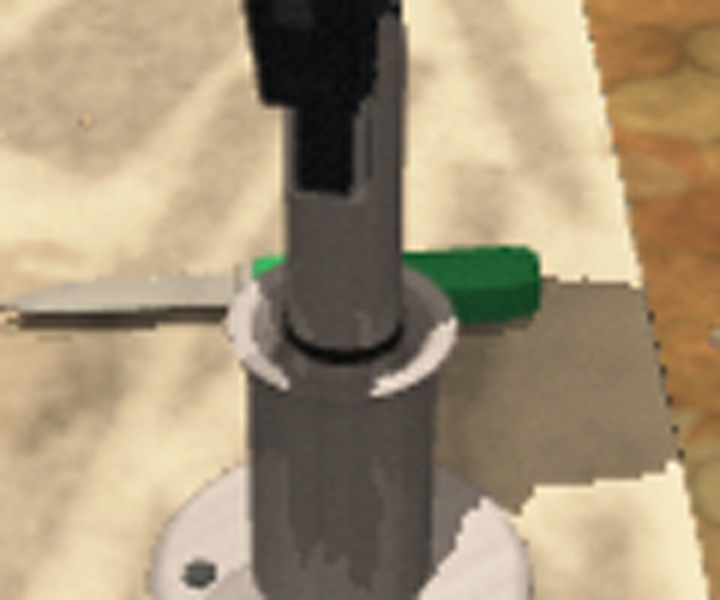

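The front of the ring is centred at about (344,353), which the projection puts near z = 113. That matches the TCP reckoning of 113.7. I'll push 3.5 mm more, then release.

drive_tool(plan=[[0.02, [0, 0, 0.0015], 0], [0.02, [0, 0, 0.0015], 0], [0.02, [0, 0, 0.0005], 0], [0.02, [0, 0, 0], 0], [0.02, [0, 0, 0], 0]])

```text
time: 8.73
ee_pos: [482.4, 7.0, 170.3]
orientation: [0.001, 0.135, 0.991, -0.0]
contact_force: [0.2, -2.0, 4.7]
finger_gap: 32.8
grasp_force: 60.6
```

drive_tool(plan=[[0.085, [0, 0, 0], 0], [0.085, [0, 0, 0], 0], [0.085, [0, 0, 0], 0], [0.085, [0, 0, 0], 0], [0.085, [0, 0, 0], 0]])

```text
time: 9.15
ee_pos: [481.6, 7.4, 169.5]
orientation: [-0.0, 0.135, 0.991, 0.0]
contact_force: [0.8, -0.0, -0.3]
finger_gap: 85.1
grasp_force: 0.0
```

drive_tool(plan=[[0.085, [0, 0, 0], 0], [0.085, [0, 0, 0], 0], [0.085, [0, 0, -0.02], 0], [0.085, [0, 0, -0.03], 0], [0.085, [0, 0, -0.03], 0]])

```text
time: 9.57
ee_pos: [480.8, 7.4, 250.0]
orientation: [-0.001, 0.135, 0.991, 0.0]
contact_force: [0.8, -0.6, 0.5]
finger_gap: 84.7
grasp_force: 0.0
```

drive_tool(plan=[[0.085, [0, 0, -0.03], 0], [0.085, [0, 0, -0.02], 0], [0.085, [0, 0, 0], 0], [0.085, [0, 0, 0], 0], [0.085, [0, 0, 0], 0]])

```text
time: 9.98
ee_pos: [481.4, 7.4, 299.0]
orientation: [-0.001, 0.135, 0.991, 0.0]
contact_force: [-0.2, 0.1, 0.3]
finger_gap: 85.1
grasp_force: 0.0
```

```bash
python3 - <<'E'
from h import *
import cv2
a=env.snapshot("side")[180:280,250:370,::-1]
cv2.imwrite("pics/fin.png",cv2.resize(a,(720,600),interpolation=2))
E
```

```text
(no output)
```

View pics/fin.png

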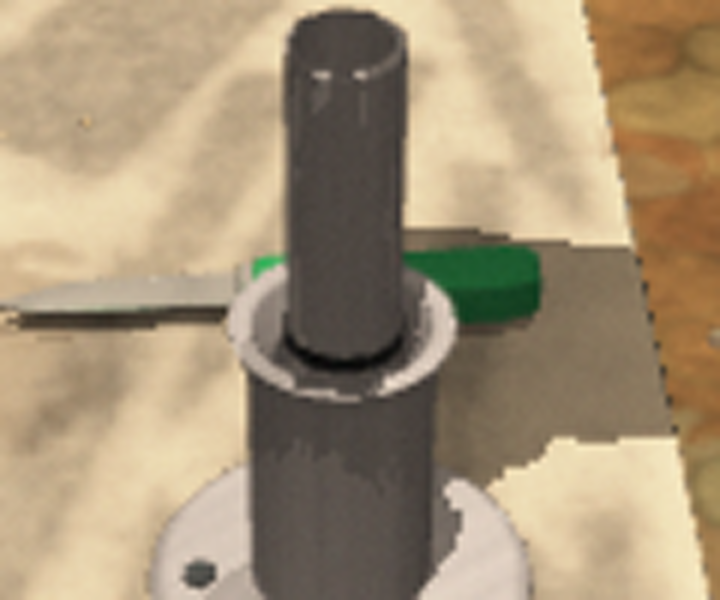

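The tube stands upright and free. The front of the ring is centred at about (344,360), which matches rim level (360).

```bash
python3 -c "
from plant import env
print(env.sign_off())"
```

```text
the job is handed in; nothing more can be done
None
```

The slim tube stands foot down and upright in the sleeve with its ring at rim level, to about 1 mm by the arm's reading and the last picture. The gripper is clear, the wide tube was not touched, and the job was handed in at about 10 s; the hand-in returned no verdict.

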